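# Assemble the two-stage dye strainer

### The arm

A 6-joint arm with a two-finger parallel gripper is mounted at the origin on the work surface. World frame = base frame: x ahead of the robot, y to its left, z up, the work surface at z = 0. Lengths are in m, angles in degrees, forces in N, time in s.
With the tool pointing down it reaches from about 0.275 to 0.85 m from the base axis. Payload 19 kg.
Tool frame: the origin (TCP) lies at the very end of the fingers, on their centre line; the grasp point (between the pads) lies 19 mm behind it (arm.tcp_to_grasp is the distance from the TCP to the grasp point, in m); z points along the fingers, y is the line along which they close (so a half turn about z gives the same grasp; the last joint's range is limited). The gripper opens to 85 mm and grips with 20 to 120 N. Pads are 22 mm wide; open, the fingers measure 114 mm over their backs; the gripper's body (76 mm by 85 mm) begins 54 mm behind the grasp point. The pads swing forward as they close: fully open they stand 13 mm farther back than shut.
Start: joints at [61.879, 8.623, 82.357, -0, 89.026, -7.678], TCP at [0.201, 0.539, 0.231] pointing down, gripper open.
Joint ranges: [-160.23, 160.23], [-39.13, 120.54], [6.94, 153.29], [-79.49, 259.48], [9.18, 160.14], [-161.06, 161.06]. Speed limits (degrees/s): [108.29, 108.29, 127.2, 172.46, 172.46, 172.46].

### API

Orientations are given as [roll, pitch, yaw] about the fixed x, y, z axes, in that order (R = Rz(yaw) Ry(pitch) Rx(roll)).
In Python, from plant import arm gives the robot as it stands.
- The arm moves only by the shell command python3 -m jog 'ROWS' [OPENING] [FORCE]. ROWS is JSON, a list that holds one entry, the list of rows, each a list of 4 numbers: the shift along the tool's x, y, z scaled (see below), then the turn about the tool's z scaled (see below). A call has 1 to 10 rows; each row is the pose to reach, as a shift and turn from the pose commanded when the call began, along the tool's axes at that moment, turning the shorter way round; what a row does not reach only later rows make up. The controller multiplies each number of a shift by 250 mm and each number of a turn by 2 pi rad. A row lasts 1/10 s, in which the tool goes at most 50 mm and 8.59 degrees, less where a joint would pass 70% of its speed; a pose out of reach is approached as far as the arm can. A call with a number of a shift or a turn outside -1 to 1 is refused whole. A call with a gripper value outside its range is refused whole. OPENING is the gripper's target within -1 to 1 (shut at 1, half-way at 0, fully open at -1), set as the call begins (- or left out, the last holds). The fingers move at their own pace and stop on an object; FORCE is the grip in N (left out, the last holds). Time passes only in rows, so rows that repeat a pose let the fingers close. It gives the time, the measured TCP pose, the force, the opening and the grip force at its end, in the units of the state.
- arm.read_state(): the state, without advancing time (a new reading comes with each control period).
- arm.capture(name): name is "scene" or "top"; returns a dict with "frame" (384x512x3 uint8, blue, green, red), "range_z" (384x512 float32, m along the optical axis (not along the pixel's ray), 0 where there is no reading), "fx", "fy", "cx", "cy" (pixels), "eye" and "attitude" of the camera in the world. Camera axes: x right, y up, looking along -z (the intrinsics and any distortion apply to the point x, -y, -z); pixel columns grow to the right and rows downward; lengths in m; the calibration is good to about 2 mm. A picture is of the moment at which its call begins.
- arm.hand_in(): hands the job in; it is judged then, once.
The state is a dict: "t": time; "joint_pos": joint angles; "qvel": joint speeds; "tau": joint torques, N m; "tool_pos": TCP position; "ee_rot": TCP orientation; "force": force on the tool from outside, world axes, zero at the start; "moment": the same for the moment, N m; "width": finger opening in m; "grip_force": force on a finger pad.
Only numpy, scipy, OpenCV 4.12 (cv2) and the standard library are available. Lean on these libraries where they do the work, as an engineer would, in place of code of your own. Each camera call takes 0.05 s, during which the arm holds its last target. There are 200 camera calls.

### The job

Get the bench strainer ready for filtering dye: drop the green fine screen into the white barrel first, set the yellow coarse screen on top of it, then fit the black retaining ring over the mouth and screw it down clockwise until it is hand-tight and firmly clamps both screens. Leave the jars and the scale where they are.

Things in the scene. Friction and masses are not known exactly. Their poses are not given: they have to be found in the camera images.
- strainer: Dye strainer bolted to the bench (fixed): round steel foot 144 mm across, three legs, and on them a white upright barrel over a collar 134 mm across whose top is 76 mm above the bench. Origin on the bench under the barrel's axis, z up; x points at one of three orange ticks on the collar, the others stand at 120 and 240 degrees.
- mouth (a point): Centre of the barrel's open mouth, 146 mm above the bench, axes as the strainer's. Outside diameter 89 mm, straight round bore 84 mm across and 66 mm deep, vertical.
- seat (a point): Centre of the floor of the bore, 80 mm above the bench, where the first screen sits. Axes as the strainer's. A wide gripper body finds no room down there: the first screen can be let go with its rim about level with the mouth (underside about 30 mm above this floor), opening the fingers only to about 24 mm; it slides down the bore and sits level by itself.
- thread (a point): On the barrel's axis at the height of its outside thread, 133 mm above the bench. Right-hand quick thread with three starts: three grey ribs, 101 mm across overall, each 75 degrees long and falling 5 mm going clockwise seen from above, with 45 degree gaps between. The middles of the gaps are at the orange ticks (0, 120, 240 degrees from the strainer's x).
- fine_screen: Fine screen, goes in first: green open-topped cup with a close mesh floor, 80 mm across, 34 mm high, about 90 g, foot bevelled 2 mm. It stands on the bench. Origin at the centre of its underside, z up; its grip bar crosses the mouth along its own x axis.
- fine_bar (a point): Middle of the green cup's grip bar, 29 mm above its underside. Bar along x, 10 mm thick, from 20 to 33.5 mm above the underside. Pinch it from above across the cup's own y. There is 28 mm of room on either side of it inside the cup, whose floor is 5 mm above its underside: open the fingers only a little (24 to 34 mm) to stay inside the cup and the barrel.
- coarse_screen: Coarse screen, goes in second: the same cup in yellow with a wide mesh; size, mass, origin and axes as the green one. It rests on the green one's rim, its underside 34 mm above the bore's floor; the stack of both is 68 mm high and stands 2 mm above the mouth.
- coarse_bar (a point): Middle of the yellow cup's grip bar, 29 mm above its underside; the same bar and room as in the green cup.
- ring: Black retaining ring, 113 mm across, 55 mm high with its bridge handle, about 180 g. Origin at the centre of the underside of its skirt, z up. Skirt 20 mm deep, 106 mm across inside; the flange above it has a 68 mm opening and bears on the yellow screen's rim. Three lugs inside the skirt, at 0, 120 and 240 degrees from its own x, each marked by an orange stripe.
- ring_handle (a point): Middle of the ring's handle bar, 48 mm above the ring's origin. The bar runs along the ring's own x, 12 mm thick, 98 mm long, from 41 to 55 mm above the origin, free for 74 mm between its feet, 16 mm above the flange. Pinch it from above across the ring's own y.
- ring_flange (a point): Centre of the flange's underside, 20 mm above the ring's origin. With the stripes at the collar's ticks (within 12 degrees) the ring drops until this lies on the yellow screen, 148 mm above the bench. Turned clockwise from there, the lugs run under the ribs, begin to bear after about 52 degrees, and about 5 more make it tight (some 0.8 N m). It then holds by friction.
- dye_jar: White jar with an orange label, 80 mm across and 145 mm high; origin at the centre of its underside. Leave it alone.
- small_jar: White jar with an orange label, 60 mm across and 95 mm high; origin at the centre of its underside. Leave it alone.
- scale: White digital scale, 150 x 110 x 23 mm; origin at the centre of its underside. Leave it alone.
Things that resemble listed ones, but are neither listed nor needed, are in the scene too. What is shaped like the ring but brown, pink or purple is not meant.

How it is judged (in metres and radians):
On the way, in this order (a step that is already met when the one before it is completed fails the run):
1. the green fine screen sits upright on the floor of the barrel (horizontal distance between fine_screen and seat below 0.005 m and z of fine_screen in the frame of seat below 0.003 m and angle between fine_screen's own z axis and vertical below 0.05 rad), for 0.2 s.
2. the yellow coarse screen sits upright on the green one in the barrel (horizontal distance between coarse_screen and seat below 0.005 m and z of coarse_screen in the frame of seat below 0.037 m and angle between coarse_screen's own z axis and vertical below 0.05 rad), for 0.2 s.
At the end, for the whole second after the job is handed in: Green screen on the bore's floor, yellow screen on it (underside 31 to 37 mm above the floor), ring on top (origin 45 to 51 mm above the floor), all within 5 mm of the axis and level within 0.04 rad, the ring at rest and screwed tight: it presses on the yellow screen with over 5 N (all of step 1 and all of step 2 and z of coarse_screen in the frame of seat above 0.031 m and horizontal distance between ring and seat below 0.005 m and z of ring in the frame of seat between 0.045 and 0.051 m and angle between ring's own z axis and vertical below 0.04 rad and contact force between ring and coarse_screen above 5 N and linear speed of ring below 0.01 m/s); the robot touches nothing.
It fails at once if a jar or the scale is pushed more than 30 mm away (distance of any of dye_jar, small_jar, scale from where it was at the start of the episode above 0.03 m).
It also fails if it takes over 69 s, if anything falls off the work surface, if the arm or the gripper's body presses on something with over 40 N, if the wrist force passes 120 N, or if a joint passes its speed limit or range.

## Working session

There is one attempt and no reset: what is moved stays moved. The work goes in short steps, Python scripts to look and compute and a shell command to move; the robot and the scene stay as the last step left them, time stands still between calls to the robot, and variables do not carry over. Pictures are saved under pics/ and viewed, at most 10 in all, crops included, and the job is handed in when it is done.

```bash
mkdir -p pics
cat > h.py <<'E'
import numpy as np, cv2
from scipy.spatial.transform import Rotation as R
from plant import arm
def cap(n,save=None):
    c=arm.capture(n)
    if save: cv2.imwrite('pics/'+save,c['frame'])
    return c
E
python3 - <<'E'
from h import *
s=arm.read_state();print(s)
for n in('scene','top'):
    c=cap(n,n+'1.png');print(n,{k:c[k] for k in c if k not in('frame','range_z')})
    np.savez(n+'1.npz',**c)
E
```

```text
{'t': 0.0, 'joint_pos': array([ 6.18797350e+01,  8.65110759e+00,  8.23919577e+01, -7.12537289e-04,
        8.90269567e+01, -7.67650662e+00]), 'qvel': array([-0.11060554,  0.05428456,  0.00598972, -0.05530543, -0.0294702 ,
        0.01695667]), 'tau': array([-5.01337890e-04, -7.13066339e+01, -5.70853400e+01, -1.26011601e-04,
        9.12049989e-03, -3.21774837e-05]), 'tool_pos': array([0.20073591, 0.53856191, 0.23068301]), 'ee_rot': array([-1.79930510e+02, -8.64748401e-03,  1.59556249e+02]), 'force': array([ 0.50274025, -0.40654896, -0.22370258]), 'moment': array([ 0.04334895, -0.02318756, -0.04743933]), 'grip_force': 0.0, 'width': 0.08557667630886974}
scene {'fx': 411.9636150517946, 'fy': 411.9636150517946, 'cx': 253.9888150204416, 'cy': 196.76116054792735, 'eye': array([ 1.06876569, -0.36062762,  0.98315934]), 'attitude': array([35.47008858, -0.78601753, 60.05557658])}
top {'fx': 469.70237666134636, 'fy': 469.70237666134636, 'cx': 252.92499694227146, 'cy': 200.43452742585123, 'eye': array([ 0.42204328, -0.04015924,  1.36334398]), 'attitude': array([  5.21434817,  -0.38679648, -89.44663641])}
```

View pics/scene1.png

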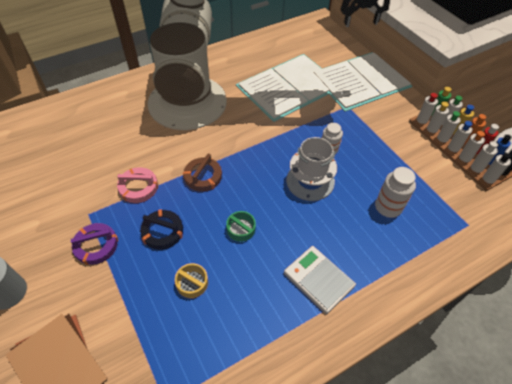

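View pics/top1.png

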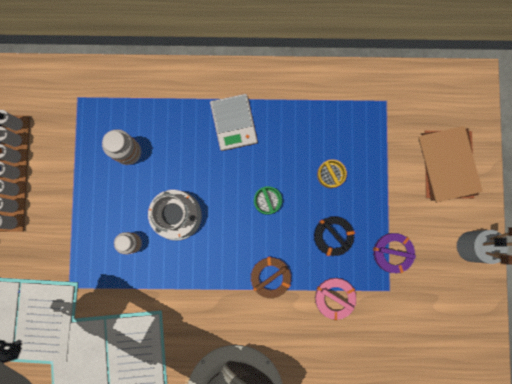

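The top view shows four ring-shaped things: black (334,236), brown (271,278), pink (336,299) and purple (395,253). The black one fits the description. The green cup is at (268,200), the yellow cup at (332,173) and the strainer at (175,214). I'll enlarge these to confirm and measure them.

```bash
cat >> h.py <<'E'
def rays(c,uv):
    uv=np.atleast_2d(uv).astype(float)
    d=np.c_[(uv[:,0]-c['cx'])/c['fx'],-(uv[:,1]-c['cy'])/c['fy'],-np.ones(len(uv))]
    return R.from_euler('xyz',c['attitude'],degrees=True).apply(d)
def plane(c,uv,z):
    r=rays(c,uv);e=np.asarray(c['eye']);return e+r*((z-e[2])/r[:,2])[:,None]
def depth(c,uv):
    uv=np.atleast_2d(uv);return np.asarray(c['eye'])+rays(c,uv)*c['range_z'][uv[:,1],uv[:,0]][:,None]
def near(c,u,v,r):
    g=np.mgrid[v-r:v+r+1,u-r:u+r+1].reshape(2,-1).T[:,::-1];return g
def fitline(P):
    m=P.mean(0);_,s,V=np.linalg.svd(P-m);return m,np.degrees(np.arctan2(V[0][1],V[0][0]))%180,s
E
python3 - <<'E'
from h import *
c=dict(np.load('top1.npz'));f=c['frame']
L=[('green',268,200),('yellow',332,173),('black',334,236),('strainer',175,214)]
t=[cv2.resize(f[v-32:v+33,u-32:u+33],(390,290*390//290)[:1]*2,interpolation=cv2.INTER_CUBIC) for _,u,v in L]
t=[cv2.resize(x,(300,300)) for x in t]
cv2.imwrite('pics/crop.png',np.vstack([np.hstack(t[:2]),np.hstack(t[2:])]))
for n,u,v in L:
    r=24 if n!='strainer' else 30
    g=near(c,u,v,r);hsv=cv2.cvtColor(f,cv2.COLOR_BGR2HSV)[g[:,1],g[:,0]].astype(int)
    P=depth(c,g);h,s,val=hsv.T
    m={'green':(h>50)&(h<88)&(s>110),'yellow':(h>18)&(h<35)&(s>120),'black':val<60,'strainer':(s<60)&(val>60)}[n]
    q=P[m];print(n,m.sum(),'z pct',np.percentile(q[:,2],[5,50,95]).round(3))
    px=g[m].astype(np.float32);(ce,rad)=cv2.minEnclosingCircle(px)
    print(' circle px',ce,rad,'z range all',P[:,2].max().round(3))
    top={'green':.034,'yellow':.034,'black':.020,'strainer':.146}[n]
    print(' centre',plane(c,ce,top).round(4), 'reach',np.hypot(*plane(c,ce,top)[0,:2]).round(3),'diam',2*rad*(c['eye'][2]-top)/c['fx'])
    if n=='strainer':
        k=(P[:,2]>.138)&(P[:,2]<.152);print(' rim n',k.sum(),P[k].mean(0),P[k].min(0),P[k].max(0))
    o=((h<16)&(s>120)&(val>100));print(' orange',np.c_[g[o],P[o].round(3)] if n in('black','strainer') else '')
E
```

```text
green 278 z pct [0.    0.031 0.038]
 circle px (267.58428955078125, 200.09225463867188) 14.026083946228027 z range all 1.363
 centre [[ 0.5448 -0.0896  0.034 ]] reach 0.552 diam 0.07939278661172362
 orange 
yellow 348 z pct [0.002 0.031 0.037]
 circle px (331.5769348144531, 173.5) 14.020890235900879 z range all 1.363
 centre [[ 0.6231 -0.2722  0.034 ]] reach 0.68 diam 0.07936338830373495
 orange 
black 673 z pct [0.021 0.026 0.057]
 circle px (333.80169677734375, 235.63868713378906) 19.371469497680664 z range all 1.363
 centre [[ 0.4461 -0.28    0.02  ]] reach 0.527 diam 0.11080440832017252
 orange [[ 3.22e+02  2.20e+02  4.90e-01 -2.45e-01  2.70e-02]
 [ 3.23e+02  2.20e+02  4.90e-01 -2.49e-01  2.50e-02]
 [ 3.20e+02  2.21e+02  4.87e-01 -2.40e-01  2.60e-02]
 [ 3.21e+02  2.21e+02  4.87e-01 -2.43e-01  2.50e-02]
 [ 3.22e+02  2.21e+02  4.87e-01 -2.45e-01  2.60e-02]
 [ 3.23e+02  2.21e+02  4.87e-01 -2.48e-01  2.80e-02]
 [ 3.20e+02  2.22e+02  4.85e-01 -2.40e-01  2.30e-02]
 [ 3.21e+02  2.22e+02  4.85e-01 -2.43e-01  2.20e-02]
 [ 3.22e+02  2.22e+02  4.85e-01 -2.46e-01  2.30e-02]
 [ 3.23e+02  2.22
[... 2847 characters left out ...]
 3.27e+02  2.54e+02  3.94e-01 -2.60e-01  2.30e-02]
 [ 3.28e+02  2.54e+02  3.94e-01 -2.62e-01  2.90e-02]
 [ 3.29e+02  2.54e+02  3.94e-01 -2.65e-01  2.40e-02]
 [ 3.30e+02  2.54e+02  3.94e-01 -2.68e-01  2.40e-02]]
strainer 2036 z pct [0.008 0.078 0.143]
 circle px (174.0, 215.0) 26.683427810668945 z range all 1.363
 centre [[0.4932 0.1569 0.146 ]] reach 0.518 diam 0.13831273534173494
 rim n 165 [0.50226772 0.1749799  0.14350754] [0.45165124 0.12430201 0.13807455] [0.55115202 0.21822474 0.14965279]
 orange [[1.87e+02 1.97e+02 5.48e-01 1.35e-01 7.00e-02]
 [1.88e+02 1.97e+02 5.47e-01 1.31e-01 7.60e-02]
 [1.87e+02 1.98e+02 5.45e-01 1.34e-01 7.30e-02]
 [1.79e+02 2.35e+02 4.43e-01 1.53e-01 7.70e-02]]
```

View pics/crop.png

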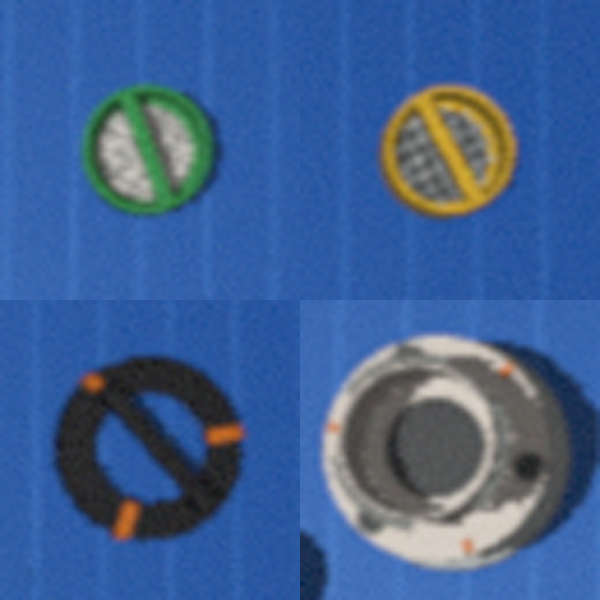

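The crop confirms them. The black ring has stripes at crop (93,382), (224,434) and (126,520), with the bar running to the upper-left stripe. The strainer ticks are at (507,370), (333,428) and (467,546), and both cup bars show clearly. Next I'll refine the centres and angles.

Run:
```python
from h import *
from scipy.optimize import least_squares
c=dict(np.load('top1.npz'));s=dict(np.load('scene1.npz'))
H=lambda c:cv2.cvtColor(c['frame'],cv2.COLOR_BGR2HSV).astype(int)
def mask(c,n):
    h,S,v=np.moveaxis(H(c),2,0)
    return ({'green':(h>50)&(h<88)&(S>110),'yellow':(h>18)&(h<35)&(S>120),'black':v<60,'orange':(h<16)&(S>110)&(v>100)}[n])
def circ(P):
    r=least_squares(lambda p:np.hypot(P[:,0]-p[0],P[:,1]-p[1])-p[2],[*P[:,:2].mean(0),.04],loss='soft_l1',f_scale=.002);return r.x
for n,u,v in(('green',267.6,200.1),('yellow',331.6,173.5)):
    m=mask(c,n);g=np.argwhere(m)[:,::-1];d=np.hypot(*(g-[u,v]).T)
    q=g[d<9.5];P=plane(c,q,.0335);mm,a,sv=fitline(P[:,:2]);print(n,'top bar',mm.round(4),'ang',a.round(1))
# scene: bars/cups by rim
for n,u,v in(('green',240,227),('yellow',191,281)):
    m=mask(s,n);g=np.argwhere(m)[:,::-1];g=g[np.hypot(*(g-[u,v]).T)<24]
    P=depth(s,g);k=(P[:,2]>.028)&(P[:,2]<.045);Q=plane(s,g[k],.034);
    hull=cv2.convexHull(Q[:,:2].astype(np.float32))[:,0];print(n,'scene rim',cv2.minEnclosingCircle(hull),'fit',circ(hull).round(4))
# strainer ticks, top
cr=lambda x,y:(175-32+(x-300)/4.615-.4,214-32+(y-300)/4.615-.4)
T=[plane(c,cr(*p),.076)[0,:2] for p in((507,370),(333,428),(467,546))]
ctr=np.mean(T,0);print('strainer ticks ctr',ctr.round(4),[ (np.hypot(*(t-ctr)).round(4),np.degrees(np.arctan2(*(t-ctr)[::-1])).round(1)) for t in T])
# rim by depth both views
for cc,(u,v),nm in((c,(175,214),'top'),(s,(315,160),'scene')):
    g=near(cc,u,v,34);P=depth(cc,g);k=(P[:,2]>.141)&(P[:,2]<.151)&(np.hypot(P[:,0]-.497,P[:,1]-.168)<.06);print(nm,'rim fit',circ(P[k]).round(4),k.sum(),P[k].mean(0).round(4))
# scene ticks
g=np.argwhere(mask(s,'orange'))[:,::-1];g=g[np.hypot(*(g-[312,175]).T)<30];print('scene orange',np.c_[g,plane(s,g,.076)[:,:2].round(4)])
# ring stripes
g=np.argwhere(mask(c,'orange'))[:,::-1];g=g[np.hypot(*(g-[333.8,235.6]).T)<24]
P=plane(c,g,.025)[:,:2];lab=[P[(np.hypot(*(P-p).T)<.03)].mean(0) for p in([.486,-.245],[.457,-.325],[.404,-.266])]
b=depth(c,np.argwhere(mask(c,'black'))[:,::-1]);b=b[(np.hypot(b[:,0]-.446,b[:,1]+.28)<.06)]
print('flange z',np.median(b[:,2]))
ce=np.mean(lab,0);print('ring ctr stripes',ce.round(4),[(np.hypot(*(t-ce)).round(4),np.degrees(np.arctan2(*(t-ce)[::-1])).round(1)) for t in lab])
k=b[b[:,2]>.045];print('bar',fitline(k[:,:2]),len(k))
```

```text
green top bar [ 0.5457 -0.0898] ang 19.4
yellow top bar [ 0.6243 -0.2745] ang 29.1
green scene rim ((0.547370433807373, -0.08835697919130325), 0.040803201496601105) fit [ 0.5478 -0.088   0.0394]
yellow scene rim ((0.62652987241745, -0.2727440893650055), 0.03954251855611801) fit [ 0.6268 -0.2722  0.0386]
strainer ticks ctr [0.501  0.1738] [(np.float64(0.0625), np.float64(-41.4)), (np.float64(0.0623), np.float64(79.7)), (np.float64(0.0614), np.float64(-161.0))]
top rim fit [0.5006 0.1744 0.0432] 119 [0.5013 0.176  0.1451]
scene rim fit [0.501  0.1744 0.0432] 138 [0.5017 0.1756 0.1448]
scene orange []
flange z 0.025940882450021463
ring ctr stripes [ 0.4481 -0.2783] [(np.float64(0.051), np.float64(41.5)), (np.float64(0.0475), np.float64(-81.1)), (np.float64(0.0474), np.float64(163.9))]
bar (array([ 0.44503917, -0.28026967]), np.float64(40.6600844161359), array([0.33601294, 0.03738287])) 131
```

```bash
cat > go.py <<'E'
import sys; from h import *
# usage: go.py x y z yaw  -> shift/turn in jog units from measured pose
def go(x,y,z,yaw):
    s=arm.read_state();r=R.from_euler('xyz',s['ee_rot'],degrees=True)
    d=r.inv().apply(np.array([x,y,z])-s['tool_pos'])/.25
    t=-((yaw-s['ee_rot'][2]+180)%360-180)/360
    print('t',round(s['t'],2),'pos',s['tool_pos'].round(4),'rot',s['ee_rot'].round(2),'F',s['force'].round(1),'w',round(s['width'],4),'g',round(s['grip_force'],1));print('rows',d.round(4),round(t,4))
if __name__=='__main__': go(*map(float,sys.argv[1:5]))
E
python3 go.py 0.546 -0.089 0.16 19.4
```

```text
t 0.1 pos [0.2008 0.5386 0.2308] rot [-1.7994e+02 -1.0000e-02  1.5955e+02] F [-0.4 -0.5 -0.2] w 0.0856 g 0.0
rows [-2.1708 -1.8695  0.2848] 0.3893
```

```bash
python3 -m jog '[[[-1,-0.861,0,0.195],[-1,-0.861,0,0.195],[-1,-0.861,0,0.195],[-1,-0.861,0,0.195],[-1,-0.861,0,0.195],[-1,-0.861,0,0.195],[-1,-0.861,0,0.195],[-1,-0.861,0,0.195],[-1,-0.861,0,0.195]]]' 0.39 40; python3 go.py 0.546 -0.089 0.15 19.4
```

```text
t: 1.0
tool_pos: [0.3602, 0.249, 0.2311]
ee_rot: [-180.0, 0.0, 89.0]
force: [0.1, 1.2, -0.1]
width: 0.026
grip_force: 0.0
t 1.0 pos [0.3602 0.249  0.2311] rot [-1.7998e+02  1.0000e-02  8.9030e+01] F [ 0.1  1.2 -0.1] w 0.026 g 0.0
rows [-1.3392  0.766   0.3246] 0.1934
```

```bash
python3 -m jog '[[[-1,0.57,0,0.193],[-1,0.57,0,0.193],[-1,0.57,0,0.193],[-1,0.57,0,0.193],[-1,0.57,0,0.193],[-1,0.57,0,0.193],[-1,0.57,0,0.193],[-1,0.57,0,0.193],[-1,0.57,0,0.193]]]'; python3 go.py 0.546 -0.089 0.09 19.4
```

```text
t: 1.9
tool_pos: [0.4997, -0.0014, 0.231]
ee_rot: [-180.0, 0.0, 19.9]
force: [-0.4, -0.1, 0.0]
width: 0.0261
grip_force: 0.0
t 1.9 pos [ 0.4997 -0.0014  0.231 ] rot [-1.7998e+02  4.0000e-02  1.9910e+01] F [-0.4 -0.1  0. ] w 0.0261 g 0.0
rows [0.0554 0.3929 0.5637] 0.0014
```

```bash
python3 -m jog '[[[0.055,0.393,0.44,0.001],[0.055,0.393,0.44,0.001],[0.055,0.393,0.44,0.001],[0.055,0.393,0.66,0.001],[0.055,0.393,0.66,0.001],[0.055,0.393,0.66,0.001],[0.055,0.393,0.66,0.001]]]'
python3 - <<'E'
from h import *
from go import go
go(.546,-.089,.010,19.4)
f=cap('scene')['frame'];t=cap('top')['frame']
cv2.imwrite('pics/a.png',np.hstack([cv2.resize(f[170:270,190:290],(400,400)),cv2.resize(t[150:250,218:318],(400,400))]))
E
```

```text
t: 2.6
tool_pos: [0.547, -0.0891, 0.0689]
ee_rot: [179.9, -0.1, 19.7]
force: [1.0, 0.3, 1.2]
width: 0.026
grip_force: 0.0
t 2.6 pos [ 0.547  -0.0891  0.0689] rot [ 1.799e+02 -1.300e-01  1.971e+01] F [1.  0.3 1.2] w 0.026 g 0.0
rows [-0.0042 -0.002   0.2355] 0.0008
```

View pics/a.png

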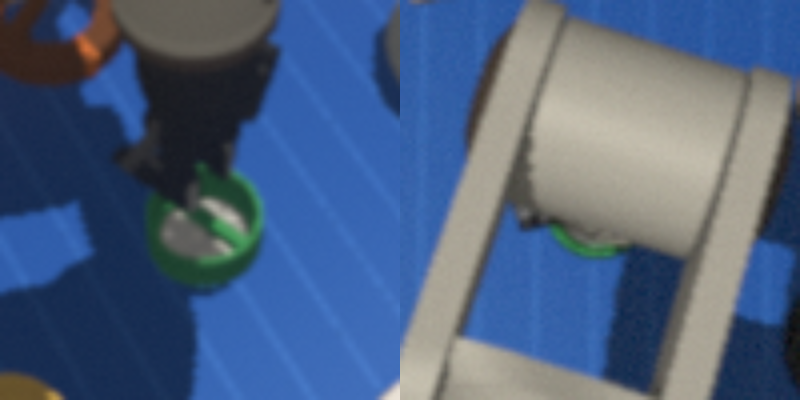

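The scene crop shows the fingers straddling the green bar, with their tips at about (190,195) in the crop. I'll go down and pinch.

```bash
python3 -m jog '[[[-0.003,0,0.1,0],[-0.003,0,0.18,0],[-0.003,0,0.235,0],[-0.003,0,0.235,0],[-0.003,0,0.235,0]]]'; python3 -m jog '[[[0,0,0,0],[0,0,0,0],[0,0,0,0],[0,0,0,0],[0,0,0,0]]]' 1 60;  python3 -m jog '[[[0,0,-0.2,0],[0,0,-0.4,0],[0,0,-0.6,0],[0,0,-0.8,0],[0,0,-0.8,0],[0,0,-0.8,0]]]'; python3 go.py 0.501 0.1744 .21 19.4
```

```text
t: 3.2
tool_pos: [0.5457, -0.0899, 0.0086]
ee_rot: [180.0, -0.0, 19.5]
force: [0.5, -0.0, 0.5]
width: 0.0263
grip_force: 0.0
t: 3.7
tool_pos: [0.546, -0.09, 0.009]
ee_rot: [179.9, -0.1, 19.5]
force: [-1.3, 0.9, 7.5]
width: 0.009
grip_force: 59.4
t: 4.3
tool_pos: [0.5455, -0.0899, 0.2091]
ee_rot: [179.9, -0.1, 19.5]
force: [0.9, 0.5, -1.5]
width: 0.0092
grip_force: 59.0
t 4.3 pos [ 0.5455 -0.0899  0.2091] rot [ 1.799e+02 -1.300e-01  1.952e+01] F [ 0.9  0.5 -1.5] w 0.0092 g 59.0
rows [ 0.1853 -1.056  -0.005 ] 0.0003
```

```bash
python3 -m jog '[[[0.18,-1,0,0],[0.18,-1,0,0],[0.18,-1,0,0],[0.18,-1,0,0],[0.18,-1,0,0],[0.18,-1,0,0],[0.18,-1,0,0]]]'
cat > chk.py <<'E'
from h import *
from scipy.optimize import least_squares
import sys
# lower edge arc of the held cup in scene view -> rim not visible fully; use depth points of wall on colour mask
def chk(n,und):
    c=cap('scene');h,S,v=np.moveaxis(cv2.cvtColor(c['frame'],cv2.COLOR_BGR2HSV).astype(int),2,0)
    m=(h>50)&(h<88)&(S>110) if n=='green' else (h>18)&(h<35)&(S>120)
    tp=arm.read_state()['tool_pos'];g=np.argwhere(m)[:,::-1];P=depth(c,g)
    k=(np.hypot(P[:,0]-tp[0],P[:,1]-tp[1])<.055)&(abs(P[:,2]-und-.017)<.03);g=g[k];P=P[k]
    k=P[:,2]>und+.028;Q=plane(c,g[k],und+.034)[:,:2];hull=cv2.convexHull(Q.astype(np.float32))[:,0]
    r=least_squares(lambda p:np.hypot(*(hull-p).T)-.040,tp[:2],loss='soft_l1',f_scale=.001).x
    w=P[(P[:,2]<und+.028)]
    r2=least_squares(lambda p:np.hypot(*(w[:,:2]-p).T)-.040,tp[:2],loss='soft_l1',f_scale=.002).x if len(w) else 0
    print(n,'rim ctr-tcp',(r-tp[:2]).round(4),'wall ctr-tcp',np.round(r2-tp[:2],4),len(w),'z',P[:,2].min().round(3),P[:,2].max().round(3))
    cv2.imwrite('pics/chk_%s.png'%n,cv2.resize(c['frame'][80:220,230:400],(680,560)))
E
python3 - <<'E'
from chk import *; from go import go
chk('green',arm.read_state()['tool_pos'][2]-.009); go(.501,.1744,.17,19.4)
E
```

```text
t: 5.0
tool_pos: [0.5033, 0.1619, 0.2064]
ee_rot: [-180.0, 0.1, 19.7]
force: [-0.2, -0.3, -0.4]
width: 0.0091
grip_force: 59.1
green rim ctr-tcp [ 0.0037 -0.006 ] wall ctr-tcp [-0.0009 -0.0036] 31 z 0.201 0.234
t 5.05 pos [0.5037 0.1608 0.2065] rot [1.800e+02 1.000e-01 1.958e+01] F [ 0.3 -0.2 -0.5] w 0.0088 g 59.1
rows [ 0.0083 -0.0548  0.1461] 0.0005
```

View pics/chk_green.png

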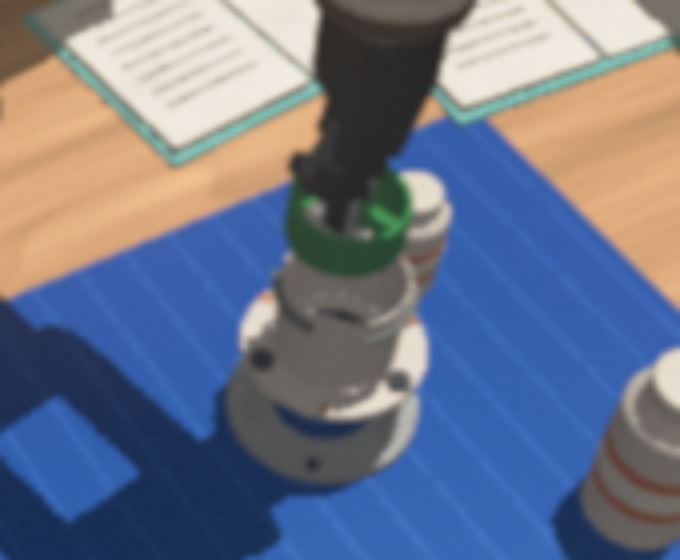

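The green cup hangs level above the barrel at about (350,220) in the crop. The bevel plus clearance gives about 4 mm of tolerance, so I'll insert slowly and watch the force.

```bash
python3 -m jog '[[[0.008,-0.055,0.1,0],[0.008,-0.055,0.17,0],[0.008,-0.055,0.19,0],[0.008,-0.055,0.2,0],[0.008,-0.055,0.2,0]]]'; python3 -m jog '[[[0,0,0.015,0],[0,0,0.03,0],[0,0,0.045,0],[0,0,0.06,0],[0,0,0.06,0]]]';python3 go.py .501 .1744 .119 19.4
```

```text
t: 5.55
tool_pos: [0.5018, 0.1737, 0.1579]
ee_rot: [180.0, -0.0, 19.5]
force: [0.8, 0.0, -0.9]
width: 0.0091
grip_force: 59.1
t: 6.05
tool_pos: [0.5012, 0.1745, 0.142]
ee_rot: [-180.0, 0.0, 19.5]
force: [-0.4, 0.3, -1.4]
width: 0.0087
grip_force: 59.1
t 6.05 pos [0.5012 0.1745 0.142 ] rot [-1.800e+02  5.000e-02  1.952e+01] F [-0.4  0.3 -1.4] w 0.0087 g 59.1
rows [-0.0006 -0.      0.0918] 0.0003
```

```bash
python3 -m jog '[[[0,0,0.03,0],[0,0,0.06,0],[0,0,0.09,0],[0,0,0.092,0],[0,0,0.092,0]]]'; python3 -m jog '[[[0,0,0,0],[0,0,0,0],[0,0,0,0],[0,0,0,0],[0,0,0,0]]]' 0.435; python3 -m jog '[[[0,0,-0.1,0],[0,0,-0.25,0],[0,0,-0.4,0],[0,0,-0.4,0],[0,0,-0.4,0]]]'; python3 go.py .625 -.273 .215 29.1
```

```text
t: 6.55
tool_pos: [0.5013, 0.1745, 0.1193]
ee_rot: [180.0, 0.0, 19.5]
force: [-0.4, 0.7, -1.0]
width: 0.0089
grip_force: 59.1
t: 7.05
tool_pos: [0.5014, 0.1745, 0.1196]
ee_rot: [180.0, -0.0, 19.5]
force: [-0.1, 0.0, 0.2]
width: 0.0245
grip_force: 0.0
t: 7.55
tool_pos: [0.5016, 0.1745, 0.2201]
ee_rot: [180.0, -0.1, 19.5]
force: [-0.4, 0.0, -0.5]
width: 0.0239
grip_force: 0.0
t 7.55 pos [0.5016 0.1745 0.2201] rot [ 1.7998e+02 -8.0000e-02  1.9520e+01] F [-0.4  0.  -0.5] w 0.0239 g 0.0
rows [-0.1331  1.8521  0.0206] -0.0266
```

```bash
python3 -m jog '[[[-0.066,0.93,0,-0.0266],[-0.066,0.93,0,-0.0266],[-0.066,0.93,0,-0.0266],[-0.066,0.93,0,-0.0266],[-0.066,0.93,0,-0.0266],[-0.066,0.93,0,-0.0266],[-0.066,0.93,0,-0.0266]]]' 0.39
python3 - <<'E'
from h import *; from go import go
go(.625,-.273,.08,29.1)
t=cap('top');s=cap('scene')
g=near(t,175,214,26);P=depth(t,g);h,S,v=cv2.cvtColor(t['frame'],cv2.COLOR_BGR2HSV)[g[:,1],g[:,0]].T.astype(int)
m=(h>50)&(h<88)&(S>90);print('green px',m.sum(),'z pct',np.percentile(P[m][:,2],[5,50,95]).round(3) if m.any() else '','xy',P[m].mean(0))
cv2.imwrite('pics/b.png',np.hstack([cv2.resize(s['frame'][110:210,265:365],(400,400)),cv2.resize(t['frame'][179:249,140:210],(400,400))]))
E
```

```text
t: 8.25
tool_pos: [0.5632, -0.0507, 0.2181]
ee_rot: [-179.9, 0.1, 29.0]
force: [0.6, 0.4, -0.1]
width: 0.026
grip_force: 0.0
t 8.25 pos [ 0.5632 -0.0507  0.2181] rot [-1.7991e+02  1.0000e-01  2.8990e+01] F [ 0.6  0.4 -0.1] w 0.026 g 0.0
rows [-0.2136  0.8984  0.5514] -0.0003
green px 278 z pct [0.083 0.109 0.116] xy [0.50604868 0.18380351 0.10260871]
```

View pics/b.png

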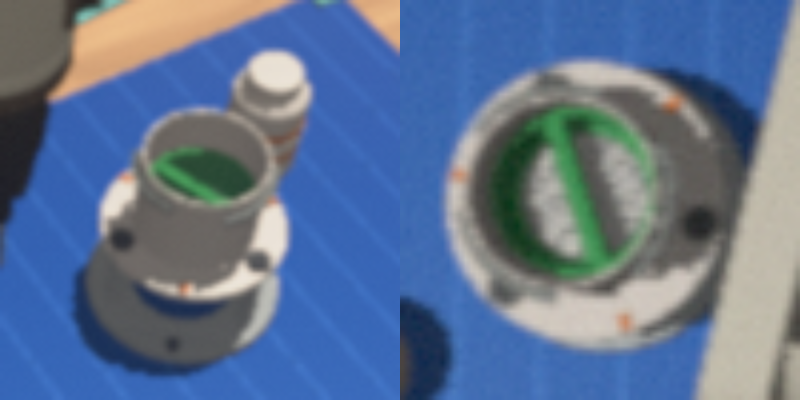

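The green cup lies level deep in the bore, with its rim at about 0.114 m, which is what it should be. Now the yellow one.

```bash
python3 -m jog '[[[-0.2136,0.898,0.2,0],[-0.2136,0.898,0.3,0],[-0.2136,0.898,0.4,0],[-0.2136,0.898,0.55,0],[-0.2136,0.898,0.55,0],[-0.2136,0.898,0.55,0],[-0.2136,0.898,0.55,0],[-0.2136,0.898,0.55,0]]]'
python3 - <<'E'
from h import *; from go import go
go(.6248,-.2735,.009,29.1)
s=cap('scene');cv2.imwrite('pics/c.png',cv2.resize(s['frame'][215:315,140:240],(500,500)))
E
```

```text
t: 9.15
tool_pos: [0.6262, -0.271, 0.0819]
ee_rot: [-180.0, 0.0, 29.1]
force: [-0.8, 0.6, 1.0]
width: 0.0262
grip_force: 0.0
t 9.15 pos [ 0.6262 -0.271   0.0819] rot [-1.7995e+02  2.0000e-02  2.9150e+01] F [-0.8  0.6  1. ] w 0.0262 g 0.0
rows [-0.0095  0.0063  0.2918] 0.0001
```

View pics/c.png

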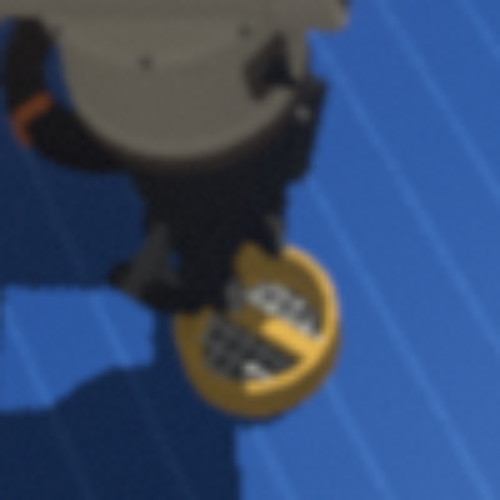

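The fingertips, at about (240,285) in the crop, straddle the yellow bar. Measured settling lags by about 1 mm. I'll go down.

```bash
python3 -m jog '[[[-0.007,0.005,0.1,0],[-0.007,0.005,0.2,0],[-0.007,0.005,0.285,0],[-0.007,0.005,0.288,0],[-0.007,0.005,0.288,0]]]'; python3 -m jog '[[[0,0,0,0],[0,0,0,0],[0,0,0,0],[0,0,0,0],[0,0,0,0]]]' 1 60;  python3 -m jog '[[[0,0,-0.2,0],[0,0,-0.4,0],[0,0,-0.6,0],[0,0,-0.82,0],[0,0,-0.82,0],[0,0,-0.82,0]]]'; python3 go.py 0.5012 0.1745 .209 29.1
```

```text
t: 9.7
tool_pos: [0.6257, -0.2735, 0.0117]
ee_rot: [179.9, -0.0, 29.2]
force: [-0.1, -0.3, 0.7]
width: 0.0258
grip_force: 0.0
t: 10.2
tool_pos: [0.6261, -0.2744, 0.0124]
ee_rot: [179.9, -0.1, 29.1]
force: [-0.8, 3.4, 7.2]
width: 0.0084
grip_force: 59.7
t: 10.8
tool_pos: [0.6256, -0.2744, 0.2178]
ee_rot: [179.8, -0.1, 29.1]
force: [0.5, 0.6, -2.4]
width: 0.0086
grip_force: 58.9
t 10.8 pos [ 0.6256 -0.2744  0.2178] rot [ 1.7979e+02 -1.2000e-01  2.9100e+01] F [ 0.5  0.6 -2.4] w 0.0086 g 58.9
rows [ 0.4384 -1.8112  0.0294] -0.0
```

```bash
python3 -m jog '[[[0.22,-0.905,0,0],[0.22,-0.905,0,0],[0.22,-0.905,0,0],[0.22,-0.905,0,0],[0.22,-0.905,0,0],[0.22,-0.905,0,0],[0.22,-0.905,0,0]]]'; python3 go.py 0.5012 0.1745 .165 29.1
```

```text
t: 11.5
tool_pos: [0.5627, -0.0491, 0.2142]
ee_rot: [-180.0, 0.1, 29.2]
force: [0.5, -0.8, -1.8]
width: 0.0085
grip_force: 59.0
t 11.5 pos [ 0.5627 -0.0491  0.2142] rot [-1.7996e+02  6.0000e-02  2.9180e+01] F [ 0.5 -0.8 -1.8] w 0.0085 g 59.0
rows [ 0.2215 -0.9008  0.197 ] 0.0002
```

```bash
python3 -m jog '[[[0.22,-0.9,0,0],[0.22,-0.9,0,0],[0.22,-0.9,0,0],[0.22,-0.9,0,0],[0.22,-0.9,0,0],[0.22,-0.9,0.1,0],[0.22,-0.9,0.19,0],[0.22,-0.9,0.19,0],[0.22,-0.9,0.19,0]]]'; python3 go.py 0.5012 0.1745 .164 29.1
```

```text
t: 12.4
tool_pos: [0.5022, 0.1728, 0.1675]
ee_rot: [-180.0, 0.1, 29.0]
force: [0.5, 0.1, -1.8]
width: 0.0087
grip_force: 59.1
t 12.4 pos [0.5022 0.1728 0.1675] rot [-1.7999e+02  6.0000e-02  2.9030e+01] F [ 0.5  0.1 -1.8] w 0.0087 g 59.1
rows [-0.0001 -0.0078  0.0141] -0.0002
```

```bash
python3 -m jog '[[[0,-0.006,0.01,0],[0,-0.006,0.03,0],[0,-0.006,0.045,0],[0,-0.006,0.06,0],[0,-0.006,0.075,0],[0,-0.006,0.075,0]]]'; python3 go.py 0.5012 0.1745 .1275 29.1
```

```text
t: 13.0
tool_pos: [0.5009, 0.1748, 0.1482]
ee_rot: [-180.0, 0.0, 29.1]
force: [-0.4, 0.5, -1.1]
width: 0.0088
grip_force: 59.1
t 13.0 pos [0.5009 0.1748 0.1482] rot [-1.7999e+02  5.0000e-02  2.9090e+01] F [-0.4  0.5 -1.1] w 0.0088 g 59.1
rows [0.0007 0.0017 0.0829] -0.0
```

```bash
python3 -m jog '[[[0,0,0.03,0],[0,0,0.06,0],[0,0,0.08,0],[0,0,0.08,0],[0,0,0.08,0]]]'; python3 -m jog '[[[0,0,0,0],[0,0,0,0],[0,0,0,0],[0,0,0,0],[0,0,0,0]]]' 0.435; python3 -m jog '[[[0,0,-0.1,0],[0,0,-0.25,0],[0,0,-0.4,0],[0,0,-0.4,0],[0,0,-0.4,0]]]'; python3 go.py .446 -.2795 .225 40.8
```

```text
t: 13.5
tool_pos: [0.5011, 0.1749, 0.1287]
ee_rot: [180.0, 0.0, 29.1]
force: [-0.7, 0.5, -0.7]
width: 0.0088
grip_force: 59.1
t: 14.0
tool_pos: [0.5011, 0.1748, 0.1289]
ee_rot: [180.0, -0.0, 29.1]
force: [0.3, 0.1, -0.0]
width: 0.0241
grip_force: 0.0
t: 14.5
tool_pos: [0.5013, 0.1749, 0.2293]
ee_rot: [180.0, -0.1, 29.1]
force: [-1.3, 0.5, -0.8]
width: 0.0238
grip_force: 0.0
t 14.5 pos [0.5013 0.1749 0.2293] rot [ 1.7997e+02 -7.0000e-02  2.9090e+01] F [-1.3  0.5 -0.8] w 0.0238 g 0.0
rows [-1.0771  1.4806  0.0168] -0.0325
```

```bash
python3 -m jog '[[[-0.54,0.74,0,-0.0325],[-0.54,0.74,0,-0.0325],[-0.54,0.74,0,-0.0325],[-0.54,0.74,0,-0.0325],[-0.54,0.74,0,-0.0325],[-0.54,0.74,0,-0.0325]]]' 0.06
python3 - <<'E'
from h import *; from go import go
t=cap('top')
g=near(t,175,214,26);P=depth(t,g);h,S,v=cv2.cvtColor(t['frame'],cv2.COLOR_BGR2HSV)[g[:,1],g[:,0]].T.astype(int)
m=(h>18)&(h<35)&(S>120);ce,r=cv2.minEnclosingCircle(g[m].astype(np.float32));print('yellow',m.sum(),np.percentile(P[m][:,2],[5,50,95]).round(3),'ctr',plane(t,ce,.148).round(4),2*r*(t['eye'][2]-.148)/t['fx'])
go(.446,-.28,.10,40.8)
E
```

```text
t: 15.1
tool_pos: [0.4721, -0.0559, 0.2275]
ee_rot: [-179.9, 0.1, 40.6]
force: [-0.7, 0.4, -0.3]
width: 0.0403
grip_force: 0.0
yellow 423 [0.116 0.145 0.151] ctr [[0.5004 0.1726 0.148 ]] 0.07977200688426092
t 15.15 pos [ 0.4724 -0.0541  0.2276] rot [-1.7992e+02  7.0000e-02  4.0600e+01] F [1.2 0.6 0.1] w 0.0402 g 0.0
rows [-0.6677  0.6179  0.5104] -0.0006
```

The yellow cup is seated, with its rim at about 0.148 m and its centre within 2 mm of the axis. Now the black ring.

```bash
python3 -m jog '[[[-0.668,0.618,0,0],[-0.668,0.618,0,0],[-0.668,0.618,0,0],[-0.668,0.618,0.2,0],[-0.668,0.618,0.4,0],[-0.668,0.618,0.5,0],[-0.668,0.618,0.5,0],[-0.668,0.618,0.5,0]]]'
python3 - <<'E'
from h import *; from go import go
go(.446,-.28,.029,40.8)
s=cap('scene');cv2.imwrite('pics/d.png',cv2.resize(s['frame'][160:270,105:215],(500,500)))
E
```

```text
t: 15.95
tool_pos: [0.4476, -0.2775, 0.1034]
ee_rot: [-179.9, 0.0, 40.8]
force: [1.1, -0.1, 1.2]
width: 0.0404
grip_force: 0.0
t 15.95 pos [ 0.4476 -0.2775  0.1034] rot [-1.7985e+02  1.0000e-02  4.0810e+01] F [ 1.1 -0.1  1.2] w 0.0404 g 0.0
rows [-0.0114  0.0044  0.2975] 0.0
```

View pics/d.png

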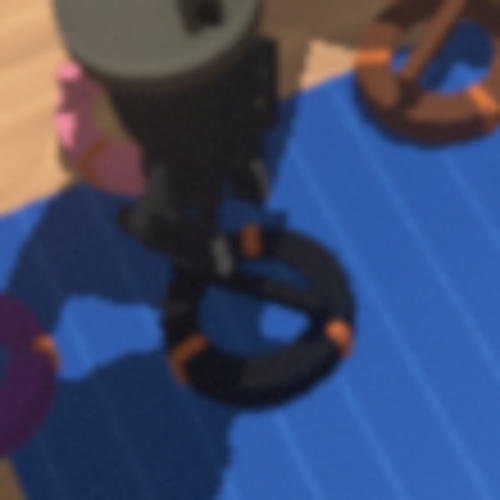

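The gripper is over the black ring, with the handle bar running from about (220,275) to (335,325) between the fingers. I'll go down and grip firmly.

```bash
python3 -m jog '[[[-0.006,0.003,0.1,0],[-0.006,0.003,0.2,0],[-0.006,0.003,0.285,0],[-0.006,0.003,0.29,0],[-0.006,0.003,0.29,0]]]'; python3 -m jog '[[[0,0,0,0],[0,0,0,0],[0,0,0,0],[0,0,0,0],[0,0,0,0],[0,0,0,0]]]' 1 120;  python3 -m jog '[[[0,0,-0.2,0],[0,0,-0.4,0],[0,0,-0.6,0],[0,0,-0.82,0],[0,0,-0.82,0],[0,0,-0.82,0]]]'; python3 go.py 0.5011 0.1747 .225 79.2
```

```text
t: 16.5
tool_pos: [0.4481, -0.28, 0.0334]
ee_rot: [179.9, -0.0, 40.8]
force: [0.0, 0.3, -0.3]
width: 0.0403
grip_force: 0.0
t: 17.1
tool_pos: [0.4477, -0.2805, 0.0333]
ee_rot: [179.9, -0.0, 40.8]
force: [-1.7, 4.2, 15.2]
width: 0.0096
grip_force: 118.2
t: 17.7
tool_pos: [0.4472, -0.2803, 0.238]
ee_rot: [179.8, -0.0, 40.8]
force: [-0.7, 0.1, -3.4]
width: 0.0091
grip_force: 118.7
t 17.7 pos [ 0.4472 -0.2803  0.238 ] rot [ 1.7982e+02 -2.0000e-02  4.0790e+01] F [-0.7  0.1 -3.4] w 0.0091 g 118.7
rows [ 1.3522 -1.2373  0.0485] -0.1067
```

```bash
python3 -m jog '[[[0.68,-0.62,0,-0.1067],[0.68,-0.62,0,-0.1067],[0.68,-0.62,0,-0.1067],[0.68,-0.62,0,-0.1067],[0.68,-0.62,0,-0.1067],[0.68,-0.62,0,-0.1067],[0.68,-0.62,0,-0.1067]]]'; python3 go.py 0.5011 0.1747 .215 79.2
```

```text
t: 18.4
tool_pos: [0.4739, -0.0511, 0.235]
ee_rot: [-179.9, 0.0, 79.3]
force: [-0.5, -0.4, -1.6]
width: 0.0093
grip_force: 118.5
t 18.4 pos [ 0.4739 -0.0511  0.235 ] rot [-1.7988e+02  1.0000e-02  7.9250e+01] F [-0.5 -0.4 -1.6] w 0.0093 g 118.5
rows [ 0.9078 -0.0616  0.0798] 0.0001
```

```bash
python3 -m jog '[[[0.91,-0.062,0.05,0],[0.91,-0.062,0.05,0],[0.91,-0.062,0.05,0],[0.91,-0.062,0.05,0],[0.91,-0.062,0.05,0],[0.91,-0.062,0.1,0],[0.91,-0.062,0.1,0],[0.91,-0.062,0.1,0]]]'
python3 - <<'E'
from h import *; from go import go
go(.5011,.1752,.198,79.2)
s=cap('scene');cv2.imwrite('pics/e.png',cv2.resize(s['frame'][90:210,255:375],(600,600),interpolation=cv2.INTER_CUBIC))
E
```

```text
t: 19.2
tool_pos: [0.5017, 0.1732, 0.2106]
ee_rot: [-179.9, 0.1, 79.1]
force: [-0.0, -0.1, -0.8]
width: 0.0094
grip_force: 118.5
t 19.2 pos [0.5017 0.1732 0.2106] rot [-1.7992e+02  6.0000e-02  7.9090e+01] F [-0.  -0.1 -0.8] w 0.0094 g 118.5
rows [ 0.0072 -0.0039  0.0505] -0.0003
```

View pics/e.png

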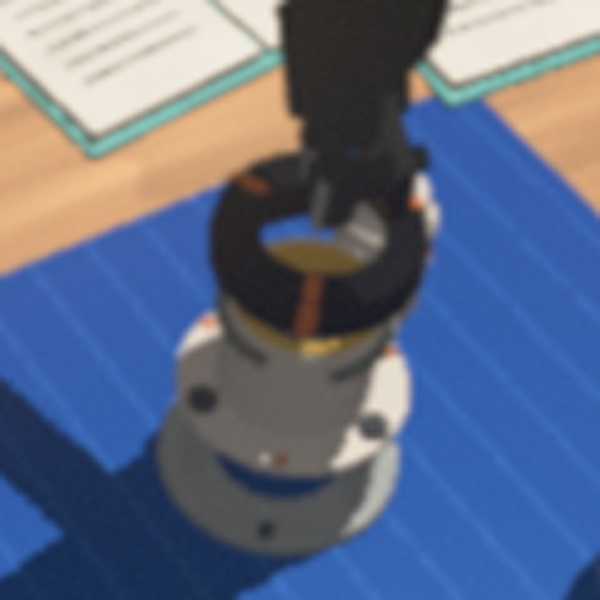

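The ring hangs over the barrel. Its stripes, at about (310,305), (250,183) and (413,203), line up with the ticks at (275,460), (208,322) and (390,350). I'll lower it slowly.

```bash
python3 -m jog '[[[0.005,-0.003,0.04,0],[0.005,-0.003,0.07,0],[0.005,-0.003,0.1,0],[0.005,-0.003,0.12,0],[0.005,-0.003,0.13,0],[0.005,-0.003,0.14,0],[0.005,-0.003,0.14,0]]]'; python3 go.py .5011 .1752 .161 79.2
```

```text
t: 19.95
tool_pos: [0.5012, 0.1761, 0.1761]
ee_rot: [-180.0, 0.0, 79.2]
force: [-0.1, -0.2, -2.4]
width: 0.0094
grip_force: 118.6
t 19.95 pos [0.5012 0.1761 0.1761] rot [-1.7999e+02  1.0000e-02  7.9210e+01] F [-0.1 -0.2 -2.4] w 0.0094 g 118.6
rows [-0.0036  0.0003  0.0604] 0.0
```

```bash
python3 -m jog '[[[0,0,0.015,0],[0,0,0.03,0],[0,0,0.04,0],[0,0,0.05,0],[0,0,0.055,0],[0,0,0.06,0],[0,0,0.06,0]]]'; python3 go.py .5011 .1752 .161 79.2
```

```text
t: 20.65
tool_pos: [0.5013, 0.1761, 0.1614]
ee_rot: [180.0, -0.0, 79.2]
force: [0.4, -0.5, -1.9]
width: 0.0092
grip_force: 118.5
t 20.65 pos [0.5013 0.1761 0.1614] rot [179.99  -0.    79.2 ] F [ 0.4 -0.5 -1.9] w 0.0092 g 118.5
rows [-0.0037 -0.0003  0.0016] 0.0
```

```bash
python3 -m jog '[[[0,0,0.004,0],[0,0,0.006,0],[0,0,0.008,0],[0,0,0.008,0]]]'; python3 go.py .5011 .1752 .161 79.2
```

```text
t: 21.05
tool_pos: [0.5016, 0.1762, 0.1612]
ee_rot: [179.9, -0.0, 79.2]
force: [-7.4, -2.2, 22.3]
width: 0.0092
grip_force: 121.9
t 21.05 pos [0.5016 0.1762 0.1612] rot [ 1.7988e+02 -3.0000e-02  7.9210e+01] F [-7.4 -2.2 22.3] w 0.0092 g 121.9
rows [-0.0042 -0.0012  0.0008] 0.0
```

Contact comes at the expected height (TCP 0.161, 22 N). I'll ease off slightly and turn clockwise.

```bash
python3 -m jog '[[[-0.001,0,-0.005,0.015],[-0.002,0,-0.005,0.03],[-0.002,0,-0.005,0.045],[-0.002,0,-0.005,0.06],[-0.002,0,-0.005,0.075],[-0.002,0,-0.005,0.09],[-0.002,0,-0.005,0.105],[-0.002,0,-0.005,0.12],[-0.002,0,-0.005,0.125],[-0.002,0,-0.005,0.125]]]'
python3 - <<'E'
from go import *
go(.5011,.1752,.161,22.2);print(arm.read_state()['moment'].round(2))
E
```

```text
t: 22.05
tool_pos: [0.5016, 0.1757, 0.1613]
ee_rot: [180.0, -0.1, 34.1]
force: [0.2, 0.0, 6.0]
width: 0.0096
grip_force: 119.6
t 22.05 pos [0.5016 0.1757 0.1613] rot [ 1.7996e+02 -7.0000e-02  3.4130e+01] F [0.2 0.  6. ] w 0.0096 g 119.6
rows [-0.0026  0.0006  0.0011] 0.0331
[-0.03  0.02 -0.06]
```

```bash
cat > m.py <<'E'
from go import *
s=arm.read_state();print('yaw',s['ee_rot'][2].round(2),'M',s['moment'].round(2),'F',s['force'].round(1),s['tool_pos'].round(4))
E
python3 -m jog '[[[0,0,0,0.005],[0,0,0,0.01],[0,0,0,0.015],[0,0,0,0.02],[0,0,0,0.025],[0,0,0,0.025]]]' >/dev/null; python3 m.py; python3 -m jog '[[[0,0,0,0.004],[0,0,0,0.008],[0,0,0,0.008]]]' >/dev/null; python3 m.py
```

```text
yaw 25.15 M [-0.03  0.13  0.26] F [-0.7 -0.5  5.9] [0.5015 0.1757 0.1613]
yaw 22.32 M [-0.03  0.2   0.98] F [-2.   0.6  5. ] [0.5014 0.1757 0.1612]
```

```bash
python3 -m jog '[[[0,0,0,0.004],[0,0,0,0.004],[0,0,0,0.004]]]' >/dev/null; python3 m.py; python3 -m jog '[[[0,0,0,0],[0,0,0,0],[0,0,0,0],[0,0,0,0],[0,0,0,0]]]' 0.06; python3 -m jog '[[[0,0,-0.1,0],[0,0,-0.25,0],[0,0,-0.4,0],[0,0,-0.4,0]]]' ; python3 go.py .5 -.1 .26 22
```

```text
yaw 20.94 M [-0.03  0.27  1.35] F [-2.   0.3  5.2] [0.5014 0.1757 0.1612]
t: 23.75
tool_pos: [0.5012, 0.1756, 0.1606]
ee_rot: [180.0, -0.0, 20.9]
force: [-0.2, 0.2, -0.6]
width: 0.0402
grip_force: 0.0
t: 24.15
tool_pos: [0.5025, 0.1759, 0.2656]
ee_rot: [179.9, -0.4, 20.9]
force: [0.2, 1.0, -0.1]
width: 0.0401
grip_force: 0.0
t 24.15 pos [0.5025 0.1759 0.2656] rot [179.93  -0.4   20.89] F [ 0.2  1.  -0.1] w 0.0401 g 0.0
rows [-0.4029  1.0275  0.0208] -0.0031
```

Torque reached 1.35 N·m, then I released. I'll move aside and check the result with the camera, by numbers and a picture.

```bash
python3 -m jog '[[[-0.4,1,0,0],[-0.4,1,0,0],[-0.4,1,0,0],[-0.4,1,0,0],[-0.4,1,0,0],[-0.4,1,0,0],[-0.4,1,0,0]]]' >/dev/null
python3 - <<'E'
from h import *
t=cap('top');s=cap('scene')
for c,u,v in((t,175,214),(s,317,150)):
    g=near(c,u,v,30);P=depth(c,g);V=cv2.cvtColor(c['frame'],cv2.COLOR_BGR2HSV)[g[:,1],g[:,0]][:,2]
    k=(V<70)&(P[:,2]>.140)&(P[:,2]<.165)&(np.hypot(P[:,0]-.501,P[:,1]-.1745)<.07);A=P[k]
    co=np.linalg.lstsq(np.c_[A[:,:2]-[.501,.1745],np.ones(len(A))],A[:,2],rcond=None)[0]
    print(k.sum(),'flange z',np.median(A[:,2]).round(4),'tilt',co[:2].round(3),'bbox ctr',((A.min(0)+A.max(0))/2).round(4))
    b=P[(V<70)&(P[:,2]>.172)&(P[:,2]<.2)];print(' bar',fitline(b[:,:2])[:2],b[:,2].mean().round(4))
cv2.imwrite('pics/f.png',np.hstack([cv2.resize(s['frame'][100:200,265:365],(400,400)),cv2.resize(t['frame'][179:249,140:210],(400,400))]))
E
```

```text
728 flange z 0.1521 tilt [ 0.001 -0.   ] bbox ctr [0.502  0.1719 0.1518]
 bar (array([0.50138238, 0.17336216]), np.float64(23.568552321224075)) 0.1814
510 flange z 0.1524 tilt [-0.036  0.021] bbox ctr [0.5066 0.1748 0.1524]
 bar (array([0.50712755, 0.17458101]), np.float64(24.15612800481926)) 0.1802
```

View pics/f.png

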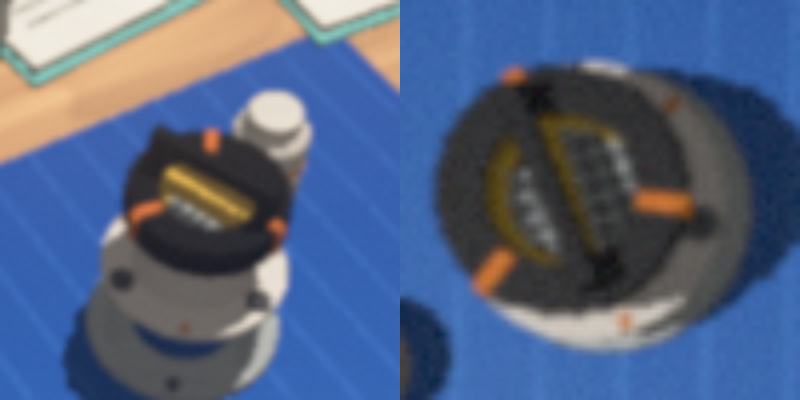

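The ring sits level, with its flange top at about 0.152 m as expected, and it is centred and turned about 57 degrees past the ticks. The jars are untouched. I'm handing in.

```bash
python3 -c "
from plant import arm
print(arm.hand_in())"
```

```text
the job is handed in; nothing more can be done
None
```

I put the green screen in the barrel, set the yellow one on top of it, screwed the black ring down to about 1.35 N·m, and handed the job in at about 25 s; the hand-in returned no verdict.

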